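# Press the culture flask down at the reader

### The arm

A 6-joint arm with a two-finger parallel gripper is mounted at the origin on the work surface. World frame = base frame: x ahead of the robot, y to its left, z up, the work surface at z = 0. Lengths are in m, angles in rad, forces in N, time in s.
With the tool pointing down it reaches from about 0.375 to 0.75 m from the base axis. Payload 9 kg.
Tool frame: the origin (TCP) lies midway between the tips of the shut fingers; the grasp point (between the pads) lies 19 mm behind it; z points along the fingers, x is the direction in which the jaws open and shut, and the axes are right-handed (so a half turn about z gives the same grasp; the last joint's range is limited). The gripper opens to 85 mm and grips with 20 to 120 N. Pads are 22 mm wide; open, the fingers measure 114 mm over their backs; the gripper's body (76 mm by 85 mm) begins 54 mm behind the grasp point. The pads swing forward as they close: fully open they stand 13 mm farther back than shut.
Start: joints at [0.99, 0.104, 0.097, 1.564, 0, 1.353], TCP at [0.213, 0.561, 0.231] pointing down, gripper open.
Joint ranges: [-2.99, 2.99], [-0.84, 1.86], [-1.1, 1.16], [-1.84, 2.11], [-1.51, 1.56], [-3.14, 3.14]. Speed limits (rad/s): [2.22, 2.22, 2.57, 3.14, 3.14, 3.14].

### API

Orientations are given as a rotation vector (axis times angle).
In Python, from workcell import get_state, grab_frame, close_job, boxes_of, trace gives the robot as it stands.
- The arm moves only by the tool play_rows, never from a script. Its argument "commands" is a list of rows, each a list of 7 numbers: the shift along the tool's x, y, z scaled (see below), then the turn, a rotation vector about the tool's x, y, z scaled (see below), then the opening, from 0 (shut) to 1 (fully open). A call has 1 to 10 rows; each row shifts and turns the commanded pose from where the row before left it, along the tool's axes as they then stand; what a row does not reach is not made up. The controller multiplies each number of a shift by 0.05 m and each number of a turn by 0.15 rad. A row lasts 1/8 s, in which the tool goes at most 62.5 mm and 10.7 degrees, less where a joint would pass 70% of its speed; a pose out of reach is approached as far as the arm can. A call with a number of a shift or a turn outside -1 to 1 is refused whole. A call with a gripper value outside its range is refused whole. The fingers move at their own pace and stop on an object; "force" is the grip in N (left out, the last holds). Time passes only in rows, so rows that do not move let the fingers close. It gives the time, the measured TCP pose, the force and the opening at its end, in the units of the state.
- get_state(): the state, without advancing time (a new reading comes with each control period).
- grab_frame(name): name is "scene" or "top" or "wrist"; returns a dict with "pixels" (400x640x3 uint8, red, green, blue), "fx", "fy", "cx", "cy" (pixels), "world_to_cam" (4x4, takes a point from world to camera coordinates); the wrist camera has in their place "T_tool_cam" (4x4, takes a point from camera to tool coordinates, whose origin is the TCP and whose axes are the tool frame's). Camera axes: x right, y down, z forward; pixel columns grow to the right and rows downward; lengths in m; the calibration is good to about 2 mm. A picture is of the moment at which its call begins: read the wrist's pose just before it. There is no depth.
- close_job(): hands the job in, once; it reports no verdict.
Trained networks look in a picture, given as the dict that the camera call returned (one of the last four; its "shot" number tells which), for a name from the list of things; names that differ only in an ending like _2 or _b are one class to them, and where a whole thing is asked for, a point or a joint stands for the part that bears it (a point fixed in the world has none). Each returns a list of dicts, best first, with "conf" (0 to 1); they miss things now and then, are a little off and sometimes report something else, mostly with a low value. They report only what shows in the picture. A call takes as long as a camera call.
- boxes_of(picture, query): "rect" ([centre column, centre row, width, height] in pixels, round what is visible of it).
- trace(picture, query): "region" (400x640 bool, what is visible of it) and "rect" ([centre column, centre row, width, height] in pixels, round what is visible of it).
The state is a dict: "time": time; "joints": joint angles; "qd": joint speeds; "joint_torque": joint torques, N m; "eef_pos": TCP position; "orientation": TCP orientation; "ft_force": force on the tool from outside, world axes, zero at the start; "moment": the same for the moment, N m; "finger_gap": finger opening in m.
Only numpy, scipy, OpenCV 4.12 (cv2) and the standard library are available. Lean on these libraries where they do the work, as an engineer would, in place of code of your own. Each camera call takes 0.05 s, during which the arm holds its last target.

### The job

Slide the carrier along its rail to the reader station (the green reader head) until it clicks into the detent there. Then take the green-stoppered flask from its cork ring, set it upright in the carrier's orange sprung ring, press it down until the ring is fully down, and finish while still holding it pressed down there. Keep that flask upright all the way and leave the white-stoppered flask, the cup stack and the white disc alone.

Things in the scene. Friction and masses are not known exactly. Their poses are not given: they have to be found in the camera images.
- rail: Fixed white rail unit, 340 mm long (its y axis), 90 mm wide, at any small yaw; origin at the centre of its underside. Guides 22 mm high, black end stops 34 mm high. The carrier slides along +y. A green reader head (44 x 50 mm, 70 mm high) at x 60 to 104, y 45 to 95 mm in its frame marks the station.
- station (a point): Fixed point on the rail unit, 76 mm above its underside, 70 mm from the middle along +y: where the centre of the orange ring's top face is when the carrier is in the detent.
- carrier (a joint): Position of the aluminium carrier along the rail's +y, 0 to 0.165 m; starts between 0 and 0.05. The reader station's detent is at 0.130: a sprung ball drops between two 4 mm ridges; about 5 N push it in over the first ridge, the same again would push it out past the second; in the detent it stays by itself with under 1 mm of play. Sliding friction about 1.2 N elsewhere.
- tab_top (a point): Centre of the top of the red upright tab on the carrier, to push or pinch. The tab is 12 mm thick along the rail, 30 mm across, rises 65 mm above the carrier plate to 105 mm above the bench, 85 mm behind (rail -y of) the ring's axis. The carrier plate is 90 mm across, 155 mm along the rail, its top 40 mm above the bench, its +y end 50 mm past the ring's axis.
- ring_top (a point): Centre of the top face of the orange sprung ring on the carrier (moves with the ring): outer diameter 80 mm, hole 56 mm, 14 mm thick, its top 76 mm above the bench when up. A seated flask's underside is about 12 mm below this point.
- ring (a joint): How far the orange ring is pressed down, 0 (up) to 0.016 m (fully down, firm stop). Spring: about 3.5 N to start moving, 11.5 N at the stop; the flask's weight alone leaves it up or nearly so, and it springs back when let go.
- flask: Amber round-bottomed flask with a green stopper, about 0.25 kg: ball 76 mm diameter, neck 26 mm diameter from 75 to 120 mm above its underside (a lip 31 mm wide at 116 to 120 mm), stopper 32 mm diameter up to 136 mm. Origin at its lowest point, z up its axis. Stands upright in a cork ring.
- cork_a: Fixed cork ring, 90 mm outer diameter, 56 mm hole, 22 mm high, under the green-stoppered flask; origin at the centre of its underside. The flask's underside stands 10 mm above it.
- other_flask: The same kind of flask with a white stopper, in another cork ring. Leave alone.
- cup_stack: Stack of pale plastic cups, 94 mm wide, 127 mm high, origin under its centre. Leave alone.
- follower: White plastic cheese-mould disc, 94 mm diameter, 28 mm thick, origin under its centre. Leave alone.

How it is judged:
On the way, in this order (a step that is already met when the one before it is completed fails the run):
1. the carrier rests in the reader station's detent, the flask still in its cork ring (value of joint carrier between 0.126 and 0.134 m and horizontal distance between flask and cork_a below 0.012 m and z of flask in the frame of cork_a below 0.02 m), for 0.2 s.
2. the green-stoppered flask is lifted clear of its cork ring (z of flask in the frame of cork_a above 0.045 m), for 0.1 s.
3. the flask sits upright in the orange ring at the station (value of joint carrier between 0.126 and 0.134 m and horizontal distance between flask and ring_top below 0.006 m and z of flask in the frame of ring_top below -0.006 m), for 0.1 s.
At the end, for the whole second after the job is handed in: Carrier within 4 mm of the detent; flask in the orange ring within 6 mm of its axis (8 mm of the station), within 0.15 rad of upright, bearing on it with over 6 N; ring down at least 13.5 of 16 mm; fingers still on the flask with over 3 N; at rest, for the last second (all of step 3 and value of joint ring above 0.0135 m and horizontal distance between flask and station below 0.008 m and angle between flask's own z axis and vertical below 0.15 rad and contact force between flask and rail above 6 N and contact force between the fingers and flask above 3 N and linear speed of flask below 0.02 m/s); the arm keeps its last pose, push and grip.
It fails at once if the white-stoppered flask is moved by more than 20 mm or tipped (distance of other_flask from where it was at the start of the episode above 0.02 m or angle between other_flask's own z axis and vertical above 0.4 rad).
It fails at once if the cup stack is moved by more than 20 mm (distance of cup_stack from where it was at the start of the episode above 0.02 m).
It fails at once if the white disc is moved by more than 20 mm (distance of follower from where it was at the start of the episode above 0.02 m).
It fails at once if the green-stoppered flask is tipped by more than 0.6 rad (angle between flask's own z axis and vertical above 0.6 rad).
It also fails if it takes over 61 s, if anything falls off the work surface, if the arm or the gripper's body presses on something with over 40 N, if the wrist force passes 120 N, or if a joint passes its speed limit or range.

## Working session

There is one attempt and no reset: what is moved stays moved. The work goes in short steps, Python scripts to look and compute and a tool call to move; the robot and the scene stay as the last step left them, time stands still between calls to the robot, and variables do not carry over. Pictures are saved under pics/ and viewed, and the job is handed in when it is done.

Besides the shell and the picture viewer there is one more tool, called after "Request:" as name(argument=value, ...) on one line, values as JSON. play_rows: Moves the arm, as the interface text tells. Its arguments: {"type":"object","properties":{"commands":{"type":"array","items":{"type":"array","items":{"type":"number"}}},"force":{"type":"number"}},"required":["commands"]}

```bash
mkdir -p pics; ls
cat > h.py <<'E'
import numpy as np, cv2
from workcell import *
from scipy.spatial.transform import Rotation as R
def save(p,n): cv2.imwrite(f'pics/{n}.png',cv2.cvtColor(p['pixels'],cv2.COLOR_RGB2BGR))
def cam(p,s=None):
    K=np.array([[p['fx'],0,p['cx']],[0,p['fy'],p['cy']],[0,0,1]])
    if 'world_to_cam' in p: W=np.array(p['world_to_cam'])
    else:
        T=np.eye(4);T[:3,:3]=R.from_rotvec(s['orientation']).as_matrix();T[:3,3]=s['eef_pos']
        W=np.linalg.inv(T@np.array(p['T_tool_cam']))
    return K,W
def proj(K,W,X):
    X=np.atleast_2d(X);c=X@W[:3,:3].T+W[:3,3];u=c@K.T;return u[:,:2]/u[:,2:]
def onz(K,W,px,z):
    C=-W[:3,:3].T@W[:3,3];d=W[:3,:3].T@np.linalg.inv(K)@np.array([px[0],px[1],1.]);return C+d*(z-C[2])/d[2]
def tri(obs):
    A=[];
    for K,W,px in obs:
        P=K@W[:3]
        A+= [px[0]*P[2]-P[0],px[1]*P[2]-P[1]]
    x=np.linalg.svd(np.array(A))[2][-1];return x[:3]/x[3]
E
python3 - <<'E'
from h import *
s=get_state();print(s)
for n in ['scene','top','wrist']:
    p=grab_frame(n);save(p,n+'0')
    K,W=cam(p,s);print(n,K.tolist(),W.round(3).tolist())
    if n!='wrist':
        for q in ['rail','carrier','tab_top','ring_top','flask','cork_a','other_flask','cup_stack','follower']:
            print(q,[(np.round(b['rect']).tolist(),round(b['conf'],2)) for b in boxes_of(p,q)[:3]])
print(get_state()['time'])
E
```

```text
pics
{'time': 0.0, 'joints': array([ 9.90307352e-01,  1.04698263e-01,  9.64480365e-02,  1.56386040e+00,
       -2.96433986e-05,  1.35312246e+00]), 'qd': array([ 8.48485675e-04, -4.63694644e-04, -1.31928658e-03,  1.76444916e-03,
       -4.53507839e-04, -3.17288319e-05]), 'joint_torque': array([-2.92453551e-03, -5.56933236e+01,  5.03647041e+01,  1.67663052e-02,
       -3.73393977e-04,  1.54753394e-06]), 'eef_pos': array([0.21274655, 0.56066755, 0.23051123]), 'orientation': array([ 2.58533815e+00,  1.78391249e+00, -1.89449672e-03]), 'ft_force': array([-0.00705473, -0.13542732, -0.19963475]), 'moment': array([-0.03921613,  0.00339091, -0.01338298]), 'finger_gap': 0.08524324229975691}
scene [[473.42779454406707, 0.0, 322.81703060274424], [0.0, 473.42779454406707, 209.46770576483647], [0.0, 0.0, 1.0]] [[0.461, 0.887, -0.02, -0.236], [0.687, -0.371, -0.625, -0.321], [-0.562, 0.275, -0.78, 1.616], [0.0, 0.0, 0.0, 1.0]]
rail [([338.0, 256.0, 139.0, 59.0], 0.81)]
carrier [([310.0, 255.0, 64.0, 45.0], 0.86), ([334.0, 261.0, 133.0, 58.0], 0.27)]
tab_top [([311.0, 253.0, 67.0, 46.0], 0.75)]
ring_
[... 477 characters left out ...]
0.0, 0.0, 0.0, 1.0]]
rail [([316.0, 176.0, 111.0, 69.0], 0.71), ([336.0, 189.0, 57.0, 40.0], 0.69)]
carrier [([336.0, 190.0, 56.0, 49.0], 0.66)]
tab_top [([338.0, 190.0, 60.0, 42.0], 0.92)]
ring_top [([331.0, 184.0, 23.0, 34.0], 0.74)]
flask [([408.0, 243.0, 25.0, 22.0], 0.73)]
cork_a [([399.0, 243.0, 19.0, 29.0], 0.77)]
other_flask [([204.0, 239.0, 27.0, 34.0], 0.6)]
cup_stack [([201.0, 165.0, 38.0, 36.0], 0.89)]
follower [([413.0, 174.0, 29.0, 33.0], 0.87)]
wrist [[326.0571490774098, 0.0, 322.0645750174184], [0.0, 326.0571490774098, 193.09157832763879], [0.0, 0.0, 1.0]] [[0.355, 0.935, -0.002, -0.599], [0.888, -0.337, 0.312, -0.04], [0.291, -0.113, -0.95, 0.381], [0.0, 0.0, 0.0, 1.0]]
1.05
```

View pictures.

Run:
```python
import cv2
a=cv2.imread('pics/scene0.png')[150:370,160:500];cv2.imwrite('pics/s0c.png',cv2.resize(a,None,fx=2.3,fy=2.3,interpolation=3))
a=cv2.imread('pics/top0.png')[110:300,160:460];cv2.imwrite('pics/t0c.png',cv2.resize(a,None,fx=2.6,fy=2.6,interpolation=3))
```

```text
(no output)
```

View pics/s0c.png

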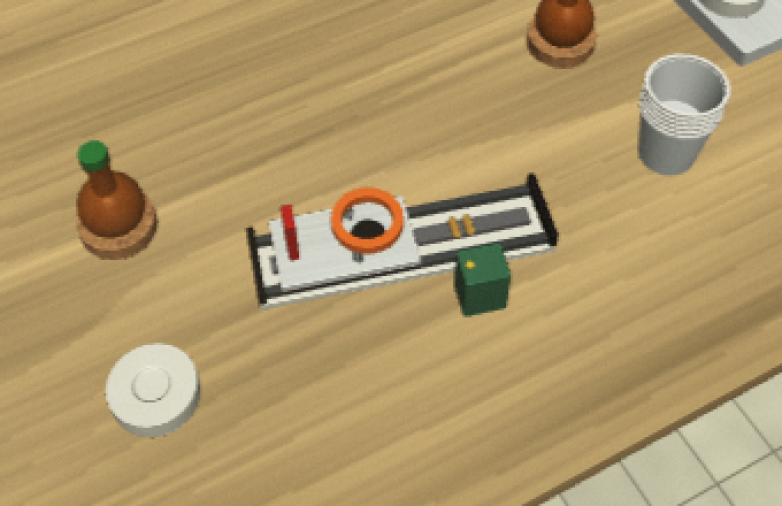

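View pics/t0c.png

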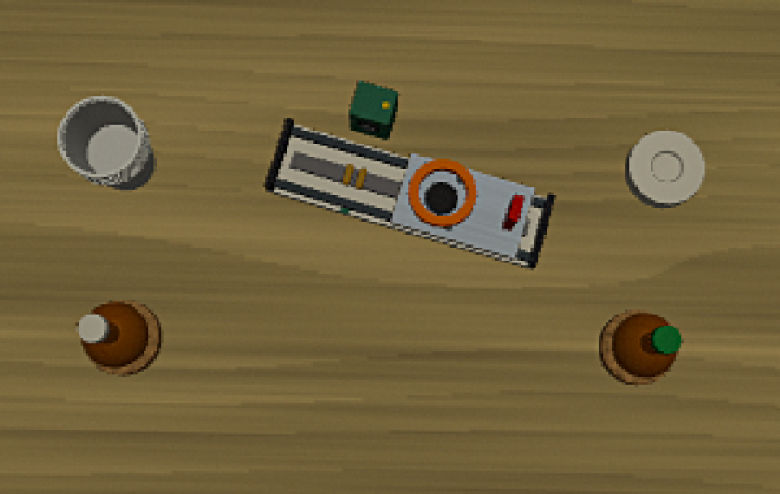

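View pics/wrist0.png

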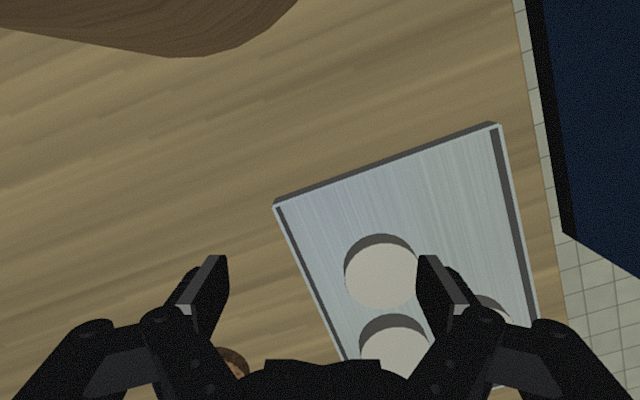

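```bash
cat > m.py <<'E'
from h import *
def masks(p):
    im=cv2.GaussianBlur(p['pixels'],(3,3),0)
    h=cv2.cvtColor(im,cv2.COLOR_RGB2HSV).astype(int);H,S,V=h[...,0],h[...,1],h[...,2]
    return {'orange':(H>=6)&(H<=13)&(S>215)&(V>150),'red':((H<=4)|(H>=174))&(S>150)&(V>90),'green':(H>45)&(H<85)&(S>120)&(V>50)}
def comps(m,mn=15):
    n,l,st,c=cv2.connectedComponentsWithStats(m.astype(np.uint8));return [(st[i].tolist(),c[i].round(1).tolist()) for i in range(1,n) if st[i][4]>=mn]
E
python3 - <<'E'
from m import *
st=get_state()
ps={n:grab_frame(n) for n in ['scene','top']}
ring={};
for n,p in ps.items():
    m=masks(p)
    for k in m: print(n,k,comps(m[k]))
    np.save(n+'.npy',p['pixels'])
    c=max(cv2.findContours(m['orange'].astype(np.uint8),0,1)[0],key=cv2.contourArea)
    print('ell',cv2.fitEllipse(c))
E
```

```text
scene orange []
scene red [([283, 240, 6, 22, 75], [285.7, 249.9])]
scene green [([194, 212, 12, 12, 116], [200.1, 217.4])]Traceback (most recent call last):
  File "<stdin>", line 9, in <module>
ValueError: max() iterable argument is empty
```

```bash
sed -i 's/(H>=6)&(H<=13)&(S>215)&(V>150)/(H>=5)\&(H<=14)\&(S>200)\&(V>175)/' m.py
python3 - <<'E'
from m import *
st=get_state()
ps={n:grab_frame(n) for n in ['scene','top']}
for n,p in ps.items():
    im=cv2.cvtColor(cv2.GaussianBlur(p['pixels'],(3,3),0),cv2.COLOR_RGB2HSV)
    print(im[230:262:3,305:335:3].tolist()[0] if n=='scene' else im[183,312:345].tolist())
    m=masks(p)
    for k in m: print(n,k,comps(m[k]))
    K,W=cam(p); np.savez(n,pix=p['pixels'],K=K,W=W)
E
```

```text
[[19, 111, 174], [19, 112, 175], [20, 111, 186], [20, 109, 196], [19, 116, 197], [18, 120, 196], [19, 113, 198], [20, 109, 198], [20, 110, 200], [20, 109, 201]]
scene orange [([305, 233, 29, 25, 231], [319.3, 245.5])]
scene red [([283, 240, 6, 22, 75], [285.7, 249.9])]
scene green [([194, 212, 13, 12, 119], [200.1, 217.4])]
[[15, 28, 74], [24, 14, 88], [95, 12, 124], [99, 28, 146], [11, 27, 132], [11, 164, 148], [12, 242, 160], [13, 255, 163], [12, 197, 153], [10, 53, 136], [101, 26, 139], [98, 19, 107], [90, 9, 55], [15, 20, 25], [20, 38, 20], [15, 23, 22], [0, 11, 23], [15, 21, 24], [30, 11, 23], [0, 0, 22], [15, 24, 21], [10, 35, 22], [0, 6, 40], [102, 14, 89], [97, 17, 133], [99, 23, 146], [0, 8, 121], [10, 145, 123], [12, 239, 147], [13, 255, 163], [12, 208, 159], [11, 86, 143], [105, 7, 137]]
top orange []
top red [([356, 185, 5, 10, 32], [358.0, 189.5])]
top green [([295, 142, 17, 16, 166], [303.1, 149.5]), ([411, 235, 11, 11, 95], [416.2, 240.1])]
```

```bash
sed -i 's/(H>=5)&(H<=14)&(S>200)&(V>175)/(H>=5)\&(H<=15)\&(S>190)\&(V>115)/' m.py
python3 - <<'E'
from m import *
D={n:np.load(n+'.npz') for n in ['scene','top']}
obs={'ring':[], 'stop':[], 'tab':[]}
for n in D:
    d=D[n];p={'pixels':d['pix']};m=masks(p)
    o=m['orange']; nn,l,s,c=cv2.connectedComponentsWithStats(o.astype(np.uint8)); 
    print(n,[(s[i].tolist(),c[i].round(1).tolist()) for i in range(1,nn) if s[i][4]>30])
    i=max((i for i in range(1,nn) if 300<c[i][0]<345 and 170<c[i][1]<260),key=lambda i:s[i][4])
    ct=max(cv2.findContours((l==i).astype(np.uint8),0,1)[0],key=cv2.contourArea);e=cv2.fitEllipse(ct);print(e)
    obs['ring'].append((d['K'],d['W'],e[0]))
    gc=[c for c in comps(m['green']) if (n=='scene' or c[1][0]>380)][0]
    obs['stop'].append((d['K'],d['W'],gc[1]))
    obs['tab'].append((d['K'],d['W'],comps(m['red'])[0][1]))
    print('ring@.074',onz(d['K'],d['W'],e[0],.073),'stop@.138',onz(d['K'],d['W'],gc[1],.14),'tab@.085',onz(d['K'],d['W'],comps(m['red'])[0][1],.085))
for k in obs: print(k,tri(obs[k]))
E
```

```text
scene [([398, 148, 19, 16, 185], [406.7, 155.8]), ([195, 228, 22, 20, 253], [206.0, 238.9]), ([305, 232, 29, 27, 309], [319.1, 245.4])]
((319.2273864746094, 245.15455627441406), (26.330997467041016, 28.60285186767578), 89.5858154296875)
ring@.074 [ 0.62744207 -0.06885892  0.073     ] stop@.138 [ 0.45681262 -0.30902074  0.14      ] tab@.085 [ 0.60837273 -0.15159244  0.085     ]
top [([318, 171, 25, 26, 222], [329.8, 183.5])]
((329.8265075683594, 183.57591247558594), (24.173900604248047, 24.60317039489746), 179.9083709716797)
ring@.074 [ 0.62832309 -0.0673901   0.073     ] stop@.138 [ 0.45862361 -0.30860028  0.14      ] tab@.085 [ 0.60993231 -0.15142553  0.085     ]
ring [ 0.62787005 -0.0683015   0.07328958]
stop [ 0.45832661 -0.30873717  0.14152838]
tab [ 0.60946462 -0.15163403  0.08649908]
```

Run:
```python
from h import *
d=np.load('top.npz');K,W=d['K'],d['W']
a=onz(K,W,(268,169.2),.03);b=onz(K,W,(368.5,199),.03);print(a,b,np.linalg.norm(a-b))
c=(a+b)/2;u=(a-b)/np.linalg.norm(a-b);print(c,u)
ring=np.array([.6279,-.0683]);print('ring along',(ring-c[:2])@u[:2],'carrier pos',(ring-c[:2])@u[:2]-.07+.13, 'lat',np.cross(u[:2],ring-c[:2]))
print('station',c[:2]+.07*u[:2])
a=cv2.imread('pics/top0.png')[140:220,250:385];cv2.imwrite('pics/t1c.png',cv2.resize(a,None,fx=5.9,fy=5.9,interpolation=2))
```

```text
[0.67859522 0.1259187  0.03      ] [ 0.5919452  -0.19164099  0.03      ] 0.3291692255542182
[ 0.63527021 -0.03286114  0.03      ] [0.26323851 0.96473079 0.        ]
ring along -0.03612907811395597 carrier pos 0.023870921886044033 lat -0.0022186037059016275
station [0.6536969  0.03467001]<stdin>:5: DeprecationWarning: Arrays of 2-dimensional vectors are deprecated. Use arrays of 3-dimensional vectors instead. (deprecated in NumPy 2.0)
```

View pics/t1c.png

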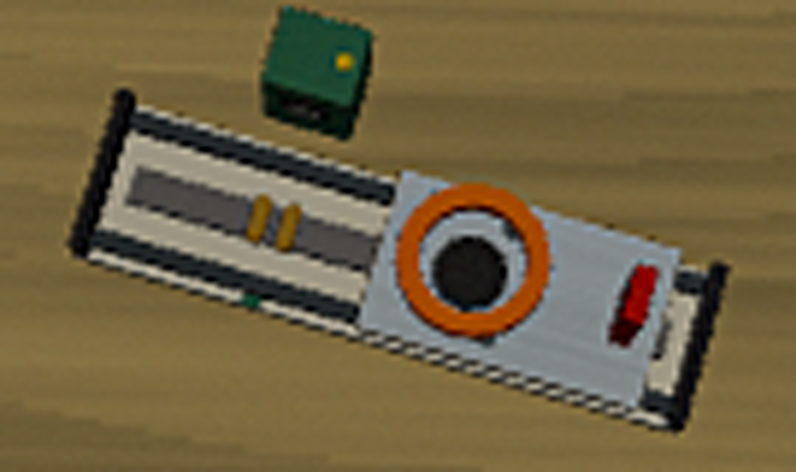

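Request:
play_rows(commands=[[0,0,0,0,0,-0.65,1],[-0.73,0.712,0,0,0,0,1],[-0.73,0.712,0,0,0,0,1],[-0.73,0.712,0,0,0,0,1],[-0.73,0.712,0,0,0,0,1],[-0.73,0.712,0,0,0,0,1],[-0.73,0.712,0,0,0,0,1],[-0.73,0.712,0,0,0,0,1],[-0.73,0.712,0,0,0,0,1],[-0.73,0.712,0,0,0,0,1]], force=20)

```text
time: 2.5
eef_pos: [0.4366, 0.1584, 0.2315]
orientation: [2.496, 1.908, 0.001]
ft_force: [-0.1, 0.6, 0.4]
finger_gap: 0.0853
```

Request:
play_rows(commands=[[-0.73,0.712,0,0,0,0,1],[-0.73,0.712,0,0,0,0,1],[-0.73,0.712,0,0,0,0,1],[-0.73,0.712,0,0,0,0,1],[-0.73,0.712,0,0,0,0,1],[-0.73,0.712,0,0,0,0,1],[-0.73,0.712,0,0,0,0,1],[0,0,0,0,0,0,1],[0,0,0,0,0,0,1]])

```text
time: 3.62
eef_pos: [0.6093, -0.1517, 0.2312]
orientation: [-2.495, -1.907, -0.0]
ft_force: [0.3, 0.7, 0.6]
finger_gap: 0.0854
```

Run:
```python
from m import *
s=get_state();p=grab_frame('wrist');save(p,'w1');K,W=cam(p,s)
Rm=R.from_rotvec(s['orientation']).as_matrix();print(s['time'],s['eef_pos'],Rm.round(3).tolist(),s['joints'],s['ft_force'])
print(p['T_tool_cam'])
m=masks(p)
for k in m: print(k,comps(m[k],60))
print('pred tab,ring px',proj(K,W,[[.6095,-.1515,.105],[.6279,-.0683,.076],[.6537,.0347,.076]]))
np.savez('w1',pix=p['pixels'],K=K,W=W)
```

```text
3.625 [ 0.6092864  -0.15167994  0.23116945] [[0.262, 0.965, -0.0], [0.965, -0.262, 0.001], [0.0, -0.001, -1.0]] [-4.52045145e-01  1.91427757e-01  1.92203377e-01  1.57215978e+00
  3.14908786e-04 -1.86520197e-01] [0.30778442 0.67660587 0.57787675]
[[ 9.99999637e-01 -3.11820859e-04 -7.93103922e-04 -9.37055966e-05]
 [ 5.43828401e-04  9.50022774e-01  3.12180130e-01 -8.02510767e-02]
 [ 6.56122512e-04 -3.12180448e-01  9.50022598e-01 -1.42642619e-01]
 [ 0.00000000e+00  0.00000000e+00  0.00000000e+00  1.00000000e+00]]
orange []
red [([318, 164, 12, 32, 381], [323.5, 179.5])]
green [([3, 21, 59, 52, 2029], [29.6, 47.7])]
pred tab,ring px [[322.63500936 184.41484511]
 [413.06068192 171.39097217]
 [526.3724278  169.13153672]]
```

View pics/w1.png

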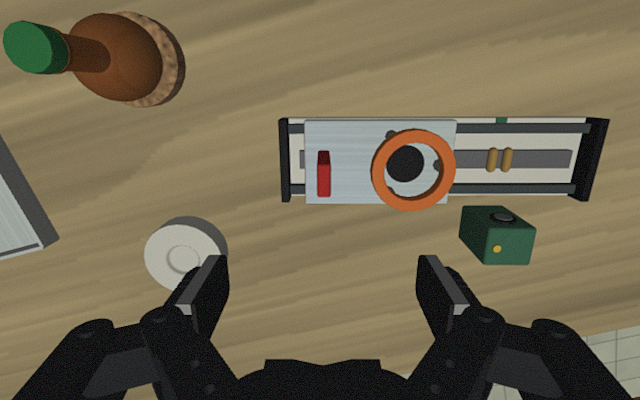

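Request:
play_rows(commands=[[0,0,0.8,0,0,0,0.5],[0,0,0.8,0,0,0,0.5],[0,0,0.8,0,0,0,0.5],[0,0,0.8,0,0,0,0.5],[0,0,0,0,0,0,0.5],[0,0,0,0,0,0,0],[0,0,0,0,0,0,0],[0,0,0,0,0,0,0],[0,0,0,0,0,0,0]], force=20)

```text
time: 4.8
eef_pos: [0.6108, -0.1523, 0.0741]
orientation: [2.493, 1.907, 0.003]
ft_force: [-2.6, 2.1, 8.0]
finger_gap: 0.0118
```

Run:
```python
from m import *
s=get_state();p=grab_frame('wrist');save(p,'w2');K,W=cam(p,s)
print(s['time'],s['eef_pos'],s['ft_force'],s['finger_gap'])
```

```text
4.8 [ 0.61082737 -0.15230705  0.07414175] [-2.59326196  2.11005185  7.96548411] 0.011823167082762966
```

View pics/w2.png

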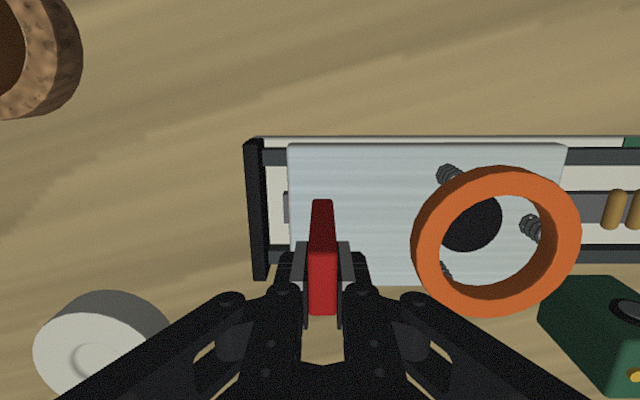

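Request:
play_rows(commands=[[0.3,0,0,0,0,0,0],[0.4,0,0,0,0,0,0],[0.4,0,0,0,0,0,0],[0.4,0,0,0,0,0,0],[0.2,0,0,0,0,0,0],[0,0,0,0,0,0,0],[0,0,0,0,0,0,0]])

```text
time: 5.72
eef_pos: [0.6331, -0.0698, 0.0742]
orientation: [2.493, 1.907, 0.004]
ft_force: [-2.5, 1.9, 8.9]
finger_gap: 0.0116
```

Run:
```python
from m import *
s=get_state();p=grab_frame('wrist');save(p,'w3');K,W=cam(p,s)
print(s['time'],s['eef_pos'],s['ft_force'],s['finger_gap'])
u=np.array([.262,.965]);print('along',(s['eef_pos'][:2]-[.6108,-.1523])@u)
```

```text
5.725 [ 0.63311484 -0.06978966  0.07419298] [-2.47670117  1.85689349  8.87012868] 0.011604730379837523
along 0.0854689630699427
```

View pics/w3.png

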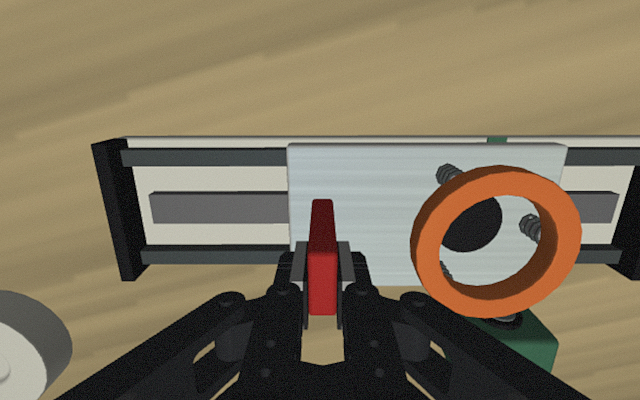

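Request:
play_rows(commands=[[0.1,0,0,0,0,0,0],[0.1,0,0,0,0,0,0],[0,0,0,0,0,0,0]])

```text
time: 6.15
eef_pos: [0.6356, -0.0606, 0.0741]
orientation: [2.493, 1.907, 0.002]
ft_force: [-3.3, 0.3, 8.1]
finger_gap: 0.0117
```

Request:
play_rows(commands=[[0.08,0,0,0,0,0,0],[0,0,0,0,0,0,0]])

```text
time: 6.4
eef_pos: [0.6366, -0.0569, 0.0742]
orientation: [2.494, 1.906, 0.002]
ft_force: [-3.0, -0.1, 7.0]
finger_gap: 0.0114
```

Request:
play_rows(commands=[[0.06,0,0,0,0,0,0],[0,0,0,0,0,0,0]])

```text
time: 6.65
eef_pos: [0.6374, -0.0537, 0.0742]
orientation: [2.494, 1.907, 0.003]
ft_force: [-3.6, 2.4, 7.3]
finger_gap: 0.0116
```

Run:
```python
from m import *
s=get_state();p=grab_frame('wrist');save(p,'w4');K,W=cam(p,s);np.savez('w4',pix=p['pixels'],K=K,W=W)
print(s['time'],s['eef_pos'],s['ft_force'],s['finger_gap'])
t=grab_frame('top');save(t,'t4');d=cam(t);a=cv2.imread('pics/t4.png')[140:220,250:385];cv2.imwrite('pics/t4c.png',cv2.resize(a,None,fx=5.9,fy=5.9,interpolation=2))
```

```text
6.65 [ 0.63744341 -0.05365328  0.07416545] [-3.57039435  2.42536295  7.34744362] 0.011635308119483946
```

View pics/w4.png

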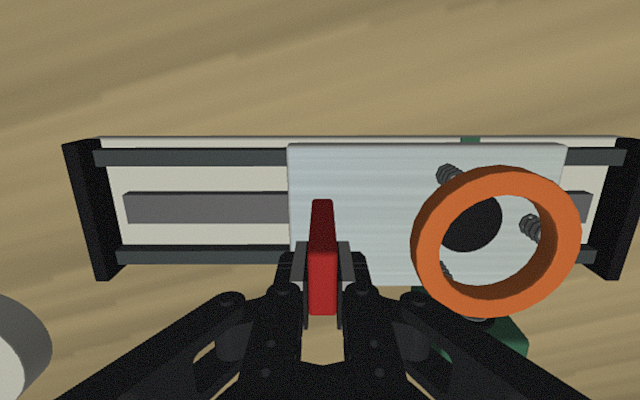

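View pics/t4c.png

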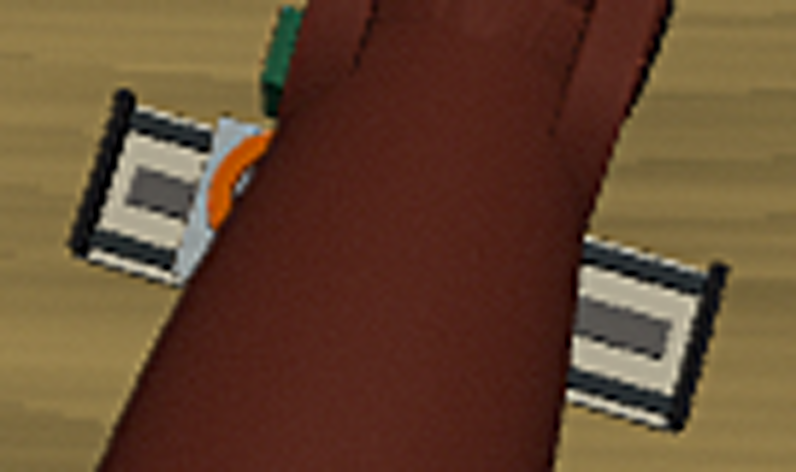

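Run:
```python
from m import *
d=np.load('w4.npz');K,W=d['K'],d['W']
u=np.array([.262,.965,0])
a=onz(K,W,(62.5,144.5),.034)
for z in (0.005,.01,.015,.022): print('mark',z,onz(K,W,(470,140),z)@u)
m=masks({'pixels':d['pix']});o=m['orange'];n,l,s,c=cv2.connectedComponentsWithStats(o.astype(np.uint8))
i=max((i for i in range(1,n)),key=lambda i:s[i][4] if c[i][0]>400 else 0);print(s[i])
# top face ring: fit by projecting model circles
from scipy.optimize import minimize
msk=(l==i)
cnt=max(cv2.findContours(msk.astype(np.uint8),0,1)[0],key=cv2.contourArea)
th=np.linspace(0,2*np.pi,120)
def sil(c):
    im=np.zeros(msk.shape,np.uint8);pts=[]
    for z in(.076,.062):
        X=np.c_[c[0]+.04*np.cos(th),c[1]+.04*np.sin(th),0*th+z];pts.append(proj(K,W,X))
    return cv2.convexHull(np.vstack(pts).astype(np.float32))[:,0]
def cost(c):
    h=sil(c);return np.mean([abs(cv2.pointPolygonTest(h.reshape(-1,1,2),(float(q[0][0]),float(q[0][1])),True)) for q in cnt])
c0=onz(K,W,(496,240),.073)
r=minimize(cost,c0[:2],method='Nelder-Mead',options={'xatol':1e-4});print(r.x,r.fun)
print('ring along',r.x@u[:2],'stop end',a@u,'diff',r.x@u[:2]-a@u,'expect .240 at detent; tab', (np.array([.6374,-.0537])@u[:2]+.085))
```

```text
mark 0.005 0.21091352634914176
mark 0.01 0.20864922182109644
mark 0.015 0.20638491729305114
mark 0.022 0.2032148909537877
[437 254   1   6   6]
[0.66573055 0.04317844] 0.012501824103809438
ring along 0.21608859676412154 stop end -0.030947892111506222 diff 0.24703648887562776 expect .240 at detent; tab 0.20017830000000003
```

Request:
play_rows(commands=[[0.06,0,0,0,0,0,0],[0,0,0,0,0,0,0]])

```text
time: 7.0
eef_pos: [0.6383, -0.0505, 0.0741]
orientation: [2.494, 1.907, 0.004]
ft_force: [-2.6, 3.7, 8.4]
finger_gap: 0.0116
```

```bash
cat > rf.py <<'E'
from m import *
from scipy.optimize import minimize
th=np.linspace(0,2*np.pi,120)
def ringfit(pix,K,W,guess,dz=0.,thr=None):
    im=cv2.cvtColor(cv2.GaussianBlur(pix,(3,3),0),cv2.COLOR_RGB2HSV).astype(int)
    msk=(im[...,0]>=4)&(im[...,0]<=15)&(im[...,1]>165)&(im[...,2]>100)
    n,l,s,c=cv2.connectedComponentsWithStats(msk.astype(np.uint8))
    g=proj(K,W,[[guess[0],guess[1],.073]])[0]
    i=max((i for i in range(1,n)),key=lambda i:s[i][4] if np.hypot(*(c[i]-g))<60 else 0);print('comp',s[i],c[i],'g',g)
    cnt=max(cv2.findContours((l==i).astype(np.uint8),0,1)[0],key=cv2.contourArea)
    def cost(c):
        pts=np.vstack([proj(K,W,np.c_[c[0]+.04*np.cos(th),c[1]+.04*np.sin(th),0*th+z-dz]) for z in(.076,.062)])
        h=cv2.convexHull(pts.astype(np.float32))
        return np.mean([min(abs(cv2.pointPolygonTest(h,(float(q[0][0]),float(q[0][1])),True)),6) for q in cnt])
    r=minimize(cost,guess,method='Nelder-Mead',options={'xatol':1e-4,'initial_simplex':np.array(guess)+np.array([[0,0],[.006,0],[0,.006]])});return r.x,r.fun
E
python3 - <<'E'
from rf import *
u=np.array([.262,.965])
for f,g in (('w1',(.628,-.068)),('w4',(.66,.03))):
    d=np.load(f+'.npz');x,c=ringfit(d['pix'],d['K'],d['W'],g);print(f,x,c,x@u)
E
```

```text
comp [ 371  130   84   81 2544] [413.14819182 169.03734277] g [412.55455373 170.62404153]
w1 [ 0.63148065 -0.06665596] 2.2817986454020396 0.10112492972373975
comp [ 415  171  166  147 9334] [498.56910221 241.01960574] g [497.37579995 256.00501812]
w4 [0.66079847 0.03326229] 3.404254932013605 0.20522730906317763
```

Request:
play_rows(commands=[[0.04,0,0,0,0,0,0],[0,0,0,0,0,0,0]])

```text
time: 7.25
eef_pos: [0.6388, -0.0486, 0.0742]
orientation: [2.493, 1.907, 0.004]
ft_force: [-3.1, 3.5, 8.5]
finger_gap: 0.0115
```

Run:
```python
from m import *
p=grab_frame('scene');save(p,'s5');a=cv2.imread('pics/s5.png')[210:300,260:410];cv2.imwrite('pics/s5c.png',cv2.resize(a,None,fx=5.3,fy=5.3,interpolation=2))
```

```text
(no output)
```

View pics/s5c.png

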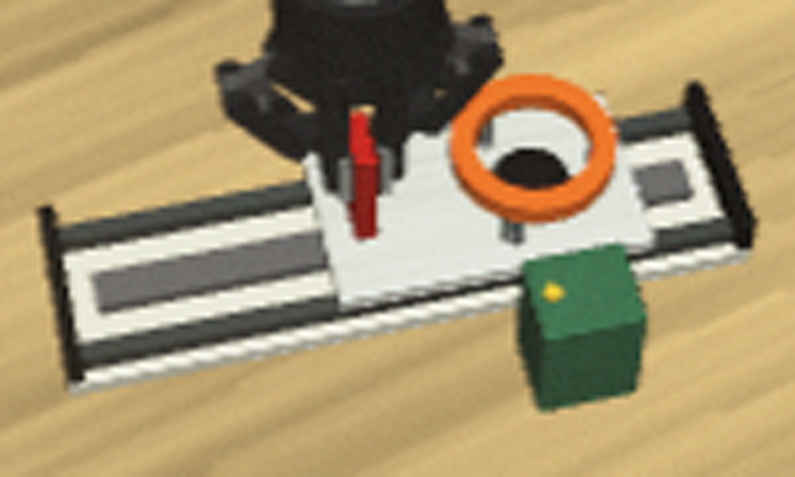

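Run:
```python
from h import *
ims=[]
for n,f,roi in (('scene','s5',(260,210,150,90)),('top','top0',(250,135,135,85))):
    d=np.load(n+'.npz');K,W=d['K'],d['W'];x,y,w,h=roi;S=5.3
    a=cv2.resize(cv2.imread(f'pics/{f}.png')[y:y+h,x:x+w],None,fx=S,fy=S,interpolation=2)
    c=np.array([.6353,-.0329]);u=np.array([.262,.965]);v=np.array([.965,-.262])
    def P(xx,yy,z): return np.r_[c+v*xx+u*yy,z]
    def L(p,q,col):
        t=((proj(K,W,np.array([p,q]))-[x,y]+.5)*S-.5).astype(int);cv2.line(a,tuple(map(int,t[0])),tuple(map(int,t[1])),col,1)
    for s in(-1,1):
        L(P(-.045,s*.17,.034),P(.045,s*.17,.034),(255,0,0));L(P(.045*s,-.17,0),P(.045*s,.17,0),(255,0,255))
        L(P(.045,s*.17,0),P(.045,s*.17,.034),(255,0,0))
    q=[(60,45),(60,95),(104,95),(104,45)]
    for i in range(4): L(P(q[i][0]/1e3,q[i][1]/1e3,.07),P(q[i-1][0]/1e3,q[i-1][1]/1e3,.07),(0,0,255))
    th=np.linspace(0,6.283,40)
    for i in range(39): L(P(.04*np.cos(th[i]),.07+.04*np.sin(th[i]),.076),P(.04*np.cos(th[i+1]),.07+.04*np.sin(th[i+1]),.076),(0,255,255))
    ims.append(a)
cv2.imwrite('pics/ov1.png',ims[0]);cv2.imwrite('pics/ov2.png',ims[1])
```

```text
(no output)
```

View pics/ov1.png

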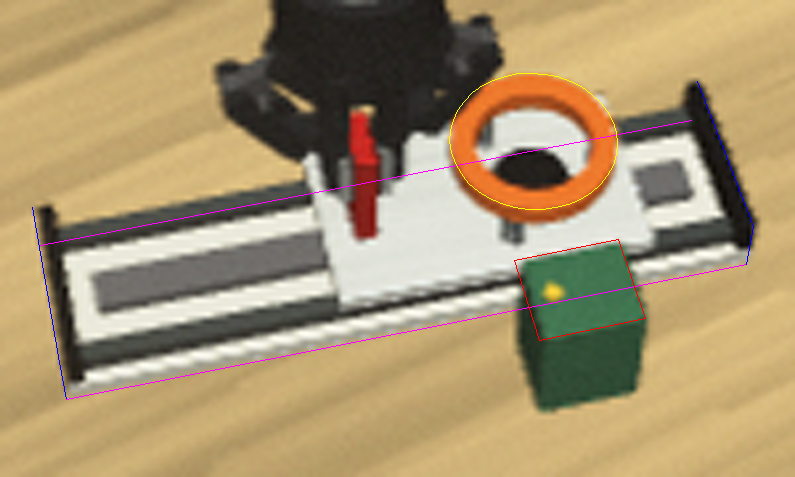

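View pics/ov2.png

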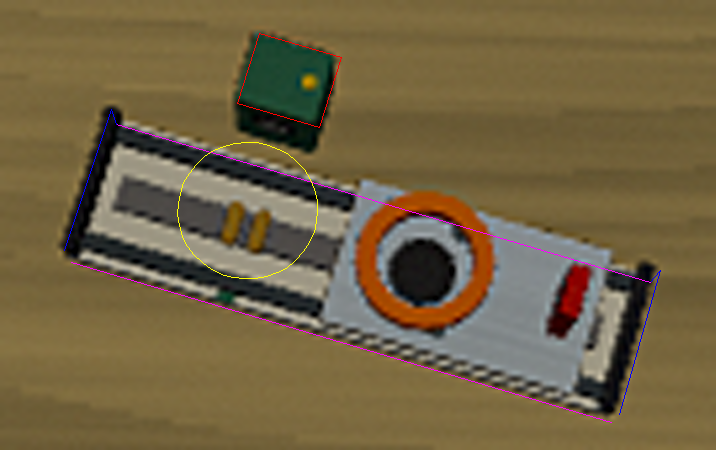

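Request:
play_rows(commands=[[0.04,0,0,0,0,0,0],[0,0,0,0,0,0,0],[0,0,0,0,0,0,0]])

```text
time: 7.68
eef_pos: [0.6393, -0.0469, 0.0742]
orientation: [2.494, 1.907, 0.003]
ft_force: [-3.0, 1.2, 9.0]
finger_gap: 0.0116
```

Request:
play_rows(commands=[[0.03,0,0,0,0,0,0],[0,0,0,0,0,0,0],[0,0,0,0,0,0,0]])

```text
time: 8.05
eef_pos: [0.6396, -0.0456, 0.0742]
orientation: [2.493, 1.907, 0.003]
ft_force: [-3.1, 1.5, 8.5]
finger_gap: 0.0113
```

Request:
play_rows(commands=[[-0.05,0,0,0,0,0,0],[0,0,0,0,0,0,0],[0,0,0,0,0,0,0]])

```text
time: 8.43
eef_pos: [0.6391, -0.0476, 0.0742]
orientation: [2.494, 1.907, 0.004]
ft_force: [-3.4, 2.5, 7.3]
finger_gap: 0.0111
```

Request:
play_rows(commands=[[0,0,0,0,0,0,0.2],[0,0,0,0,0,0,0.2],[0,0,0,0,0,0,0.4]])

```text
time: 8.8
eef_pos: [0.6379, -0.0478, 0.0714]
orientation: [2.496, 1.908, 0.0]
ft_force: [-0.2, -0.7, 0.3]
finger_gap: 0.0337
```

Run:
```python
from rf import *
s=get_state();p=grab_frame('wrist');save(p,'w6');K,W=cam(p,s);np.savez('w6',pix=p['pixels'],K=K,W=W)
print(s['time'],s['eef_pos'],s['ft_force'],s['finger_gap'])
p=grab_frame('scene');save(p,'s6');a=cv2.imread('pics/s6.png')[210:300,260:410];cv2.imwrite('pics/s6c.png',cv2.resize(a,None,fx=5.3,fy=5.3,interpolation=2))
m=masks(p);e=comps(m['red']);print(e)
```

```text
8.8 [ 0.6378835  -0.04780333  0.07141203] [-0.22705404 -0.71274707  0.32084553] 0.03366897212185285
[([276, 0, 57, 68, 1680], [303.9, 25.2]), ([260, 10, 7, 14, 38], [263.4, 18.1]), ([240, 20, 7, 5, 17], [243.1, 22.2]), ([257, 26, 12, 10, 55], [262.3, 30.7]), ([328, 31, 7, 8, 20], [331.0, 34.4]), ([312, 42, 22, 23, 184], [322.4, 51.4]), ([298, 81, 8, 8, 20], [302.0, 84.6]), ([311, 81, 15, 9, 45], [318.3, 84.0]), ([335, 80, 5, 6, 17], [337.1, 83.0]), ([307, 87, 9, 8, 27], [310.6, 90.0]), ([322, 101, 11, 4, 21], [327.3, 102.6]), ([325, 231, 6, 23, 95], [327.9, 241.9])]
```

View pics/w6.png

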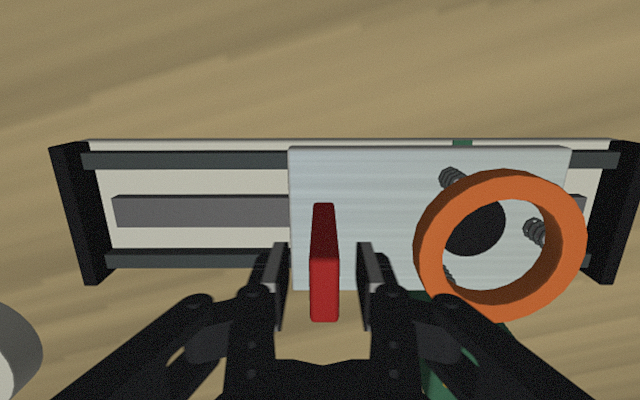

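View pics/s6c.png

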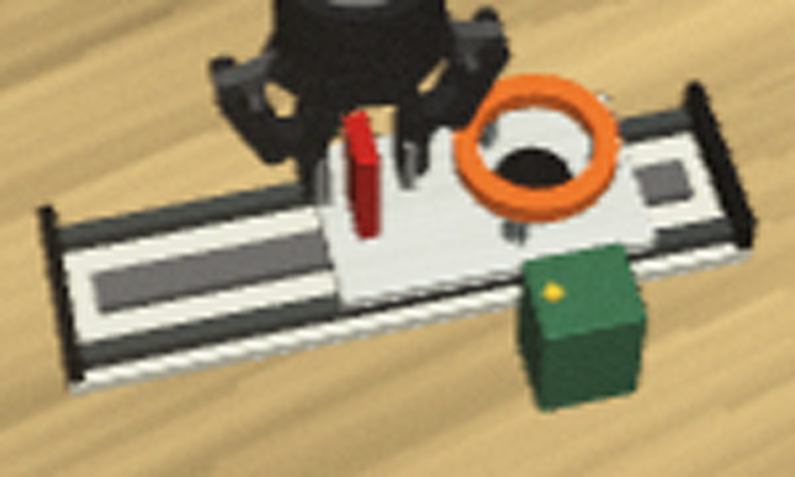

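Request:
play_rows(commands=[[-0.16,0,0,0,0,0,0.4],[-0.06,0,0,0,0,0,0.4],[0,0,0,0,0,0,0.4],[0,0,0,0,0,0,0.4]])

```text
time: 9.4
eef_pos: [0.635, -0.0581, 0.0712]
orientation: [-2.495, -1.908, -0.001]
ft_force: [1.5, 2.7, -1.1]
finger_gap: 0.0341
```

Request:
play_rows(commands=[[-0.02,0,0,0,0,0,0.4],[0,0,0,0,0,0,0.4]])

```text
time: 9.65
eef_pos: [0.6349, -0.0584, 0.0712]
orientation: [-2.494, -1.908, -0.003]
ft_force: [3.8, 5.8, -1.8]
finger_gap: 0.0339
```

Request:
play_rows(commands=[[-0.02,0,0,0,0,0,0.4],[0,0,0,0,0,0,0.4]])

```text
time: 9.9
eef_pos: [0.6347, -0.0593, 0.0712]
orientation: [-2.494, -1.909, -0.002]
ft_force: [3.7, 6.4, -1.8]
finger_gap: 0.0343
```

Request:
play_rows(commands=[[0.2,0,0,0,0,0,0.4],[0.2,0,0,0,0,0,0.4],[0.05,0,0,0,0,0,0.4],[0,0,0,0,0,0,0.4],[0,0,0,0,0,0,0.4]])

```text
time: 10.52
eef_pos: [0.6403, -0.0388, 0.0713]
orientation: [2.496, 1.908, -0.0]
ft_force: [0.7, -0.0, 0.1]
finger_gap: 0.0342
```

Request:
play_rows(commands=[[0.02,0,0,0,0,0,0.4],[0,0,0,0,0,0,0.4]])

```text
time: 10.78
eef_pos: [0.6406, -0.0377, 0.0713]
orientation: [-2.496, -1.908, -0.0]
ft_force: [-0.0, -0.2, -0.5]
finger_gap: 0.0341
```

Request:
play_rows(commands=[[0.03,0,0,0,0,0,0.4],[0,0,0,0,0,0,0.4]])

```text
time: 11.02
eef_pos: [0.641, -0.0361, 0.0713]
orientation: [2.496, 1.908, 0.0]
ft_force: [-0.5, -0.8, -0.0]
finger_gap: 0.0344
```

Request:
play_rows(commands=[[0.03,0,0,0,0,0,0.4],[0,0,0,0,0,0,0.4]])

```text
time: 11.28
eef_pos: [0.6414, -0.0347, 0.0713]
orientation: [2.496, 1.908, 0.0]
ft_force: [-0.2, -1.6, 0.4]
finger_gap: 0.0343
```

Run:
```python
from rf import *
s=get_state();p=grab_frame('wrist');save(p,'w7');K,W=cam(p,s);np.savez('w7',pix=p['pixels'],K=K,W=W)
print(s['time'],s['eef_pos'],s['ft_force'],s['finger_gap'])
```

```text
11.275 [ 0.6413817  -0.03467569  0.07132409] [-0.15912665 -1.57591614  0.38051068] 0.03426387651920833
```

View pics/w7.png

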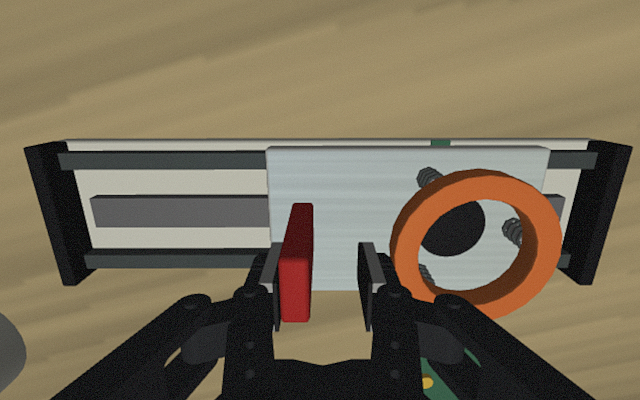

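Run:
```python
from h import *
u=np.array([.262,.965,0])
for f,a,b,l,r in (('w7',(24,148.5),(632,146.5),(266,148),(550,147.5)),('w6',(49.5,147.5),None,(288,147.5),(571,147.5)),('w1',(279.5,118.5),(608.5,119),(305,121.5),(456,121))):
    d=np.load(f+'.npz');K,W=d['K'],d['W']
    A=onz(K,W,a,.034)@u;L=onz(K,W,l,.04)@u;Rr=onz(K,W,r,.04)@u
    B=onz(K,W,b,.034)@u if b else A+.34
    ring=(L+.105+Rr-.05)/2
    print(f,'len',B-A,'plate',Rr-L,'ring-A',ring-A,'q',ring-(A+B)/2+.06, 'q via A',ring-A-.11)
```

```text
w7 len 0.3376785792857083 plate 0.15243813212434887 ring-A 0.23941815758393337 q 0.13057886794107917 q via A 0.12941815758393338
w6 len 0.34 plate 0.1519493562764329 ring-A 0.2367180904991603 q 0.12671809049916027 q via A 0.12671809049916027
w1 len 0.33576272735920504 plate 0.1516988728478987 ring-A 0.12962704978698047 q 0.021745686107377926 q via A 0.019627049786980474
```

```bash
python3 -c "
import cv2
a=cv2.imread('pics/w7.png')[120:300];cv2.imwrite('pics/w7a.png',cv2.resize(a[:,:330],None,fx=2.4,fy=2.4));cv2.imwrite('pics/w7b.png',cv2.resize(a[:,310:],None,fx=2.4,fy=2.4))"
```

```text
(no output)
```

View pics/w7a.png

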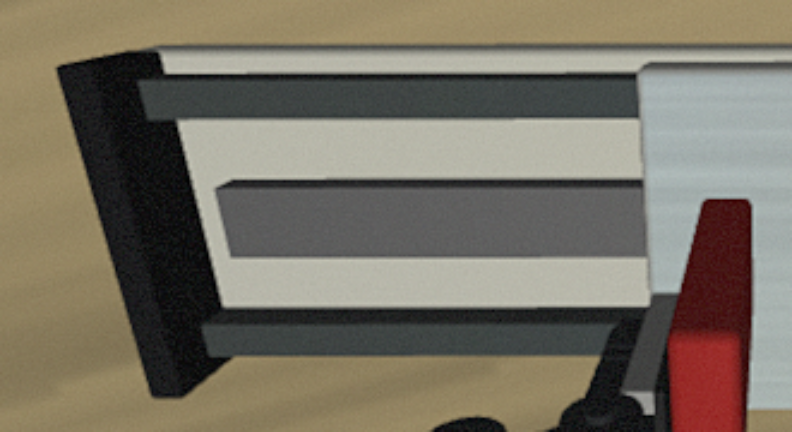

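View pics/w7b.png

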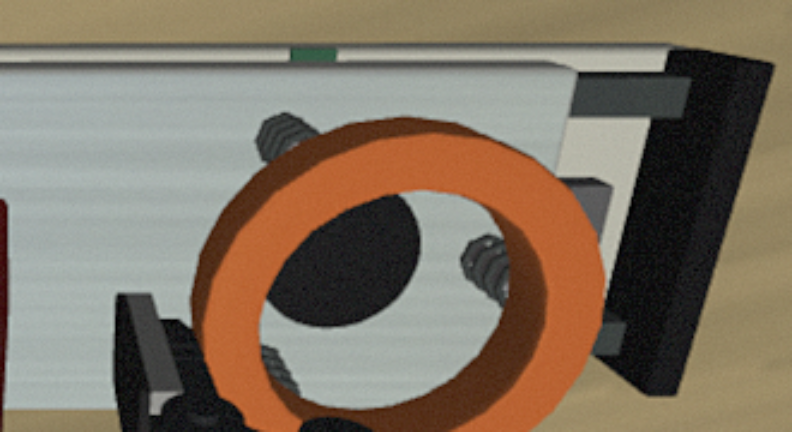

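Run:
```python
from h import *
u=np.array([.262,.965,0])
d=np.load('w7.npz');K,W=d['K'],d['W']
print('hole',onz(K,W,(453.7,227.5),.04),onz(K,W,(453.7,227.5),.04)@u)
for z in (0,.008,.012,.018): X=onz(K,W,(440.8,142.5),z);print(z,X,X@u)
v=np.array([.965,-.262,0])
print('rail edge z?',[ (onz(K,W,(440.8,138.5),z)@v) for z in (0,.01,.02)], 'hole v',onz(K,W,(453.7,227.5),.04)@v)
g=(cv2.cvtColor(d['pix'],cv2.COLOR_RGB2HSV)[134:150,425:460]);print(g[4,:,0].tolist(),g[6,:,0].tolist())
```

```text
hole [0.65946566 0.03948722 0.04      ] 0.21088516550192868
0 [0.61843821 0.05213815 0.        ] 0.2123441279889267
0.008 [0.61639915 0.04967574 0.008     ] 0.20943367114269776
0.012 [0.61537962 0.04844454 0.012     ] 0.2079784427195833
0.018 [0.61385033 0.04659773 0.018     ] 0.2057956000849116
rail edge z? [np.float64(0.5805103951613818), np.float64(0.578979780159391), np.float64(0.5774491651574001)] hole v 0.6260387067124953
[34, 24, 30, 30, 34, 33, 18, 23, 26, 14, 19, 30, 23, 28, 17, 21, 30, 23, 25, 30, 27, 23, 25, 21, 20, 30, 26, 23, 36, 21, 21, 20, 35, 33, 24] [27, 30, 33, 30, 26, 24, 68, 68, 72, 73, 69, 68, 67, 72, 71, 72, 72, 66, 71, 73, 69, 70, 66, 71, 70, 57, 30, 18, 26, 37, 38, 27, 26, 41, 25]
```

Request:
play_rows(commands=[[0.02,0,0,0,0,0,0.4],[0,0,0,0,0,0,0.4]])

```text
time: 11.58
eef_pos: [0.6415, -0.0343, 0.0713]
orientation: [2.496, 1.907, -0.001]
ft_force: [-2.1, -5.3, -0.1]
finger_gap: 0.0343
```

Request:
play_rows(commands=[[0.02,0,0,0,0,0,0.4],[0,0,0,0,0,0,0.4]])

```text
time: 11.82
eef_pos: [0.6416, -0.0339, 0.0713]
orientation: [2.496, 1.906, -0.003]
ft_force: [-3.8, -8.3, 0.8]
finger_gap: 0.0341
```

Request:
play_rows(commands=[[-0.22,0,0,0,0,0,0.4],[0,0,-0.8,0,0,0,0.4],[0,0,-0.8,0,0,0,0.5],[0,0,-0.8,0,0,0,1],[0,0,-0.8,0,0,0,1]])

```text
time: 12.45
eef_pos: [0.6389, -0.0433, 0.2327]
orientation: [-2.495, -1.908, -0.002]
ft_force: [-0.7, 0.8, -0.3]
finger_gap: 0.0771
```

Request:
play_rows(commands=[[-0.86,-0.3,0,0,0,0,1],[-0.86,-0.3,0,0,0,0,1],[-0.86,-0.3,0,0,0,0,1],[-0.86,-0.3,0,0,0,0,1],[-0.86,-0.3,0,0,0,0,1],[-0.86,-0.3,0,0,0,0,1],[0,0,0,0,0,0,1],[0,0,0,0,0,0,1]])

```text
time: 13.45
eef_pos: [0.4846, -0.2685, 0.2314]
orientation: [-2.496, -1.908, -0.001]
ft_force: [0.0, 0.1, 0.4]
finger_gap: 0.0858
```

Run:
```python
from rf import *
s=get_state();p=grab_frame('wrist');save(p,'w8');K,W=cam(p,s);np.savez('w8',pix=p['pixels'],K=K,W=W)
print(s['time'],s['eef_pos'],s['ft_force'],s['finger_gap'])
for n in('top','scene'):
    t=grab_frame(n);save(t,n+'8');Kt,Wt=cam(t);np.savez(n+'8',pix=t['pixels'],K=Kt,W=Wt)
g=[c for c in comps(masks(p)['green'])];print(g)
print(proj(K,W,[[.4583,-.3087,.138],[.4583,-.3087,.146]]))
```

```text
13.45 [ 0.48461537 -0.26854715  0.23135981] [0.00447717 0.06104913 0.43190988] 0.08582608069957288
[([242, 159, 41, 41, 1309], [261.7, 179.0])]
[[261.48956447 177.68292109]
 [259.54884877 180.62992499]]
```

View pics/w8.png

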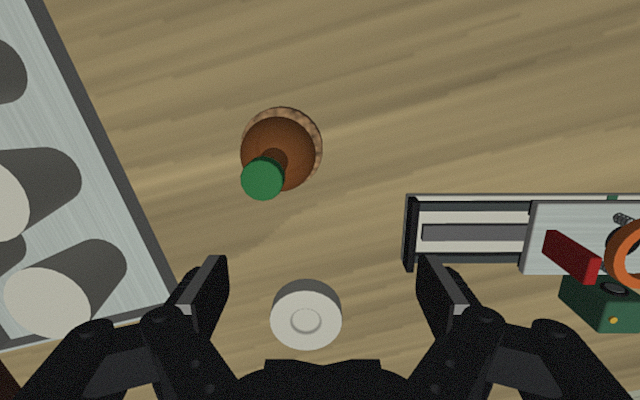

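Request:
play_rows(commands=[[-0.92,-0.3,0,0,0,0,1],[0,0,0,0,0,0,1],[0,0,0.72,0,0,0,1],[0,0,0.72,0,0,0,1],[0,0,0.72,0,0,0,1],[0,0,0.7,0,0,0,1],[0,0,0,0,0,0,1],[0,0,0,0,0,0,1]])

```text
time: 14.6
eef_pos: [0.4588, -0.3091, 0.0898]
orientation: [2.494, 1.908, 0.001]
ft_force: [0.1, 0.3, 0.7]
finger_gap: 0.0854
```

Run:
```python
from rf import *
s=get_state();p=grab_frame('wrist');save(p,'w9')
print(s['time'],s['eef_pos'],s['ft_force'],s['finger_gap'])
```

```text
14.6 [ 0.45881725 -0.30914495  0.089815  ] [0.0607236  0.26918553 0.69828543] 0.08540478773208003
```

View pics/w9.png

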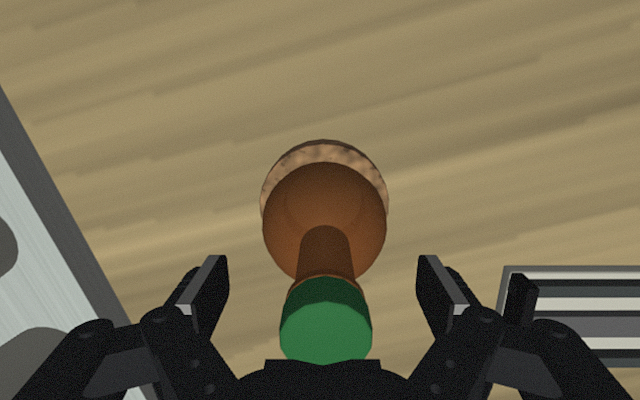

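Run:
```python
from h import *
for n,f,roi in (('scene','scene8',(260,210,150,90)),('top','top8',(250,135,135,85))):
    d=np.load(n+'8.npz');K,W=d['K'],d['W'];x,y,w,h=roi;S=5.3
    a=cv2.resize(cv2.imread(f'pics/{f}.png')[y:y+h,x:x+w],None,fx=S,fy=S,interpolation=2)
    c=np.array([.6353,-.0329]);u=np.array([.262,.965]);v=np.array([.965,-.262])
    def P(xx,yy,z): return np.r_[c+v*xx+u*yy,z]
    def L(p,q,col):
        t=((proj(K,W,np.array([p,q]))-[x,y]+.5)*S-.5).astype(int);cv2.line(a,tuple(map(int,t[0])),tuple(map(int,t[1])),col,1)
    th=np.linspace(0,6.283,40)
    for i in range(39): L(P(.04*np.cos(th[i]),.07+.04*np.sin(th[i]),.076),P(.04*np.cos(th[i+1]),.07+.04*np.sin(th[i+1]),.076),(0,255,255))
    cv2.imwrite(f'pics/ov8{n}.png',a)
```

```text
(no output)
```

View pics/ov8top.png

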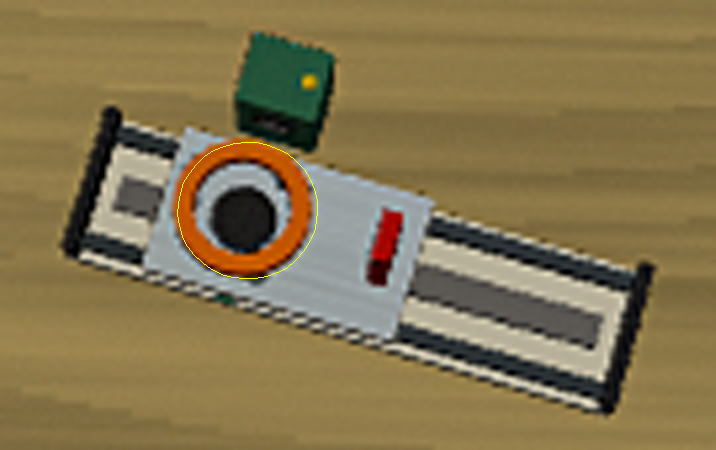

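View pics/ov8scene.png

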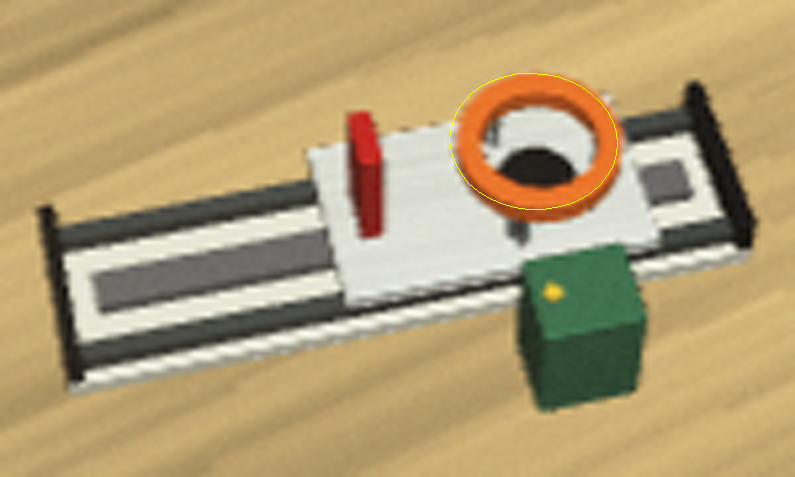

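Request:
play_rows(commands=[[0,0,0,0,0,0,0.2],[0,0,0,0,0,0,0],[0,0,0,0,0,0,0],[0,0,0,0,0,0,0],[0,0,0,0,0,0,0]], force=40)

```text
time: 15.28
eef_pos: [0.4581, -0.3092, 0.0885]
orientation: [2.495, 1.908, 0.0]
ft_force: [0.4, 0.6, 2.2]
finger_gap: 0.0269
```

Run:
```python
from m import *
obs=[];tab=[]
for n in ['scene8','top8']:
    d=np.load(n+'.npz');o=masks({'pixels':d['pix']})['orange']; nn,l,s,c=cv2.connectedComponentsWithStats(o.astype(np.uint8)); 
    g=proj(d['K'],d['W'],[[.6555,.036,.073]])[0]
    i=max(range(1,nn),key=lambda i:s[i][4] if np.hypot(*(c[i]-g))<12 else 0)
    e=cv2.fitEllipse(max(cv2.findContours((l==i).astype(np.uint8),0,1)[0],key=cv2.contourArea));print(e,s[i],onz(d['K'],d['W'],e[0],.073))
    obs.append((d['K'],d['W'],e[0]))
print(tri(obs))
for n in ['scene8']:
    d=np.load(n+'.npz');print([c for c in comps(masks({'pixels':d['pix']})['red']) if c[1][1]>225])
d=np.load('w8.npz')
```

```text
((361.369873046875, 237.2968292236328), (25.615936279296875, 28.541732788085938), 96.4653549194336) [347 225  30  26 310] [0.65659488 0.036298   0.073     ]
((295.3072814941406, 173.56398010253906), (24.01080322265625, 24.572998046875), 23.672130584716797) [283 161  25  26 225] [0.65642565 0.03801484 0.073     ]
[0.6562667  0.03723133 0.072125  ]
[([326, 232, 6, 22, 94], [328.8, 242.1])]
```

Request:
play_rows(commands=[[0,0,-0.3,0,0,0,0],[0,0,-0.6,0,0,0,0],[0,0,-0.7,0,0,0,0],[0,0,-0.7,0,0,0,0],[0,0,-0.5,0,0,0,0],[0,0,-0.2,0,0,0,0],[0,0,0,0,0,0,0],[0,0,0,0,0,0,0]])

```text
time: 16.27
eef_pos: [0.4576, -0.3088, 0.2369]
orientation: [-2.494, -1.907, 0.0]
ft_force: [1.0, 0.1, -3.5]
finger_gap: 0.0268
```

Request:
play_rows(commands=[[0.35,0.09,0,0,0,0,0],[0.6,0.16,0,0,0,0,0],[0.8,0.21,0,0,0,0,0],[0.8,0.21,0,0,0,0,0],[0.8,0.21,0,0,0,0,0],[0.8,0.21,0,0,0,0,0],[0.8,0.21,0,0,0,0,0],[0.8,0.21,0,0,0,0,0],[0.8,0.21,0,0,0,0,0],[0.6,0.16,0,0,0,0,0]])

```text
time: 17.52
eef_pos: [0.6425, 0.0141, 0.2373]
orientation: [-2.493, -1.909, 0.001]
ft_force: [0.8, -1.0, -2.7]
finger_gap: 0.0273
```

Request:
play_rows(commands=[[0.4,0.12,0,0,0,0,0],[0.17,0.03,0,0,0,0,0],[0,0,0,0,0,0,0],[0,0,0,0,0,0,0],[0,0,0,0,0,0,0]])

```text
time: 18.15
eef_pos: [0.6569, 0.036, 0.2385]
orientation: [2.497, 1.907, 0.0]
ft_force: [0.5, 0.2, -2.2]
finger_gap: 0.0271
```

Run:
```python
from m import *
s=get_state();p=grab_frame('wrist');save(p,'w10');K,W=cam(p,s);np.savez('w10',pix=p['pixels'],K=K,W=W)
print(s['time'],s['eef_pos'],s['orientation'],s['ft_force'],s['finger_gap'])
for n in('top','scene'):
    t=grab_frame(n);save(t,n+'10');Kt,Wt=cam(t);np.savez(n+'10',pix=t['pixels'],K=Kt,W=Wt)
a=cv2.imread('pics/scene10.png')[130:300,260:460];cv2.imwrite('pics/s10c.png',cv2.resize(a,None,fx=3.5,fy=3.5,interpolation=2))
```

```text
18.15 [0.65690741 0.03597907 0.23845949] [2.49656963e+00 1.90684679e+00 1.71998275e-04] [ 0.50217574  0.2118304  -2.23974922] 0.02705527547324562
```

View pics/w10.png

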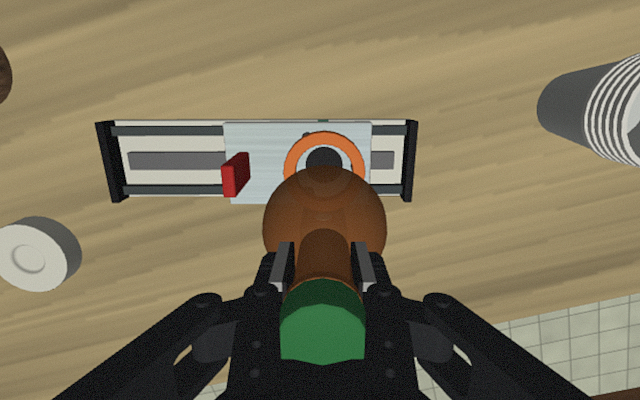

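View pics/s10c.png

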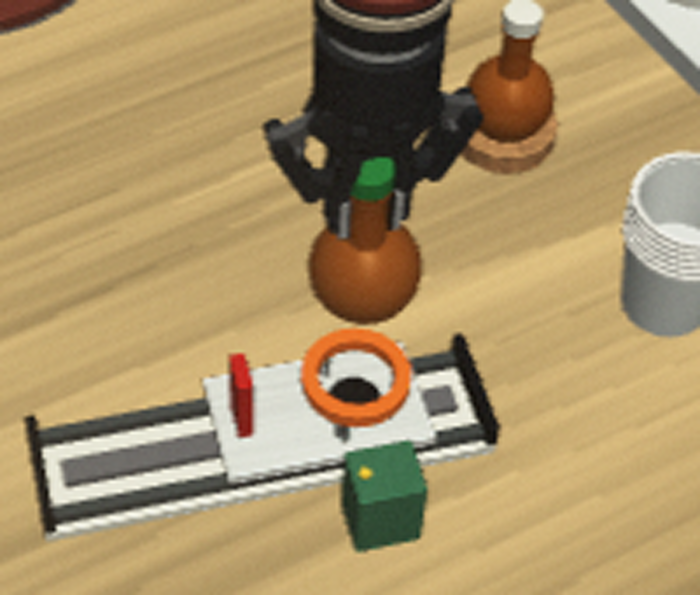

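Request:
play_rows(commands=[[0.032,-0.015,0,0,0,0,0],[0,0,0.4,0,0,0,0],[0,0,0.5,0,0,0,0],[0,0,0.5,0,0,0,0],[0,0,0.3,0,0,0,0],[0,0,0,0,0,0,0],[0,0,0,0,0,0,0]])

```text
time: 19.18
eef_pos: [0.6573, 0.0383, 0.1546]
orientation: [2.495, 1.907, 0.002]
ft_force: [0.6, 0.1, -3.2]
finger_gap: 0.0269
```

Run:
```python
from m import *
s=get_state();p=grab_frame('wrist');save(p,'w11');K,W=cam(p,s);np.savez('w11',pix=p['pixels'],K=K,W=W)
print(s['time'],s['eef_pos'],s['orientation'],s['ft_force'],s['finger_gap'])
t=grab_frame('scene');save(t,'scene11')
a=cv2.imread('pics/scene11.png')[150:300,280:430];cv2.imwrite('pics/s11c.png',cv2.resize(a,None,fx=3.8,fy=3.8,interpolation=2))
```

```text
19.175 [0.65734867 0.03833143 0.15455882] [2.49493023e+00 1.90744258e+00 1.82289314e-03] [ 0.55948505  0.06487574 -3.1508585 ] 0.026912157218024913
```

View pics/w11.png

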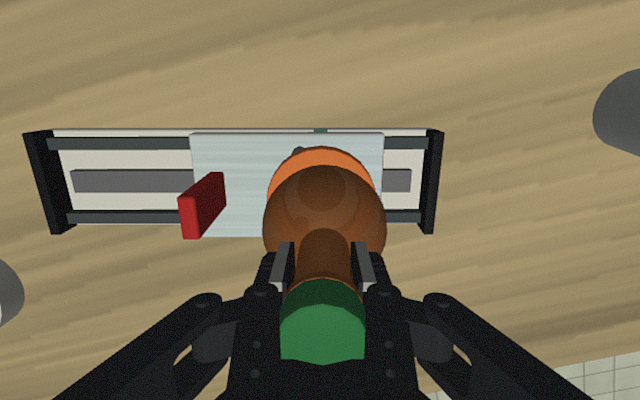

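View pics/s11c.png

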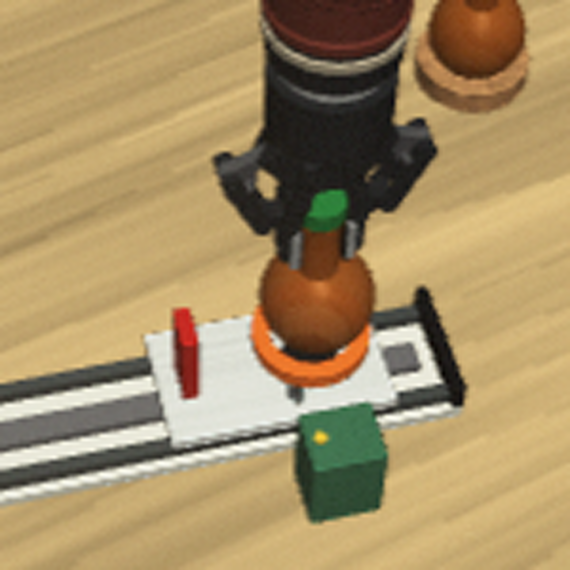

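Request:
play_rows(commands=[[0,0,0.08,0,0,0,0],[0,0,0.08,0,0,0,0],[0,0,0.06,0,0,0,0],[0,0,0,0,0,0,0]], force=80)

```text
time: 19.77
eef_pos: [0.6568, 0.0383, 0.1425]
orientation: [2.496, 1.908, 0.0]
ft_force: [-1.8, -1.2, 0.3]
finger_gap: 0.0261
```

Request:
play_rows(commands=[[0,0,0.06,0,0,0,0],[0,0,0,0,0,0,0],[0,0,0,0,0,0,0]])

```text
time: 20.15
eef_pos: [0.6569, 0.0383, 0.1396]
orientation: [2.495, 1.908, 0.0]
ft_force: [-1.7, -1.4, 2.8]
finger_gap: 0.0262
```

Request:
play_rows(commands=[[0,0,0.06,0,0,0,0],[0,0,0.06,0,0,0,0],[0,0,0,0,0,0,0],[0,0,0,0,0,0,0]])

```text
time: 20.65
eef_pos: [0.657, 0.0382, 0.1336]
orientation: [2.495, 1.908, 0.0]
ft_force: [-1.3, -1.5, 5.7]
finger_gap: 0.0263
```

Request:
play_rows(commands=[[-0.016,-0.008,0.06,0,0,0,0],[0,0,0.06,0,0,0,0],[0,0,0,0,0,0,0],[0,0,0,0,0,0,0]])

```text
time: 21.15
eef_pos: [0.6565, 0.0376, 0.128]
orientation: [2.495, 1.908, 0.001]
ft_force: [-2.6, -1.2, 8.4]
finger_gap: 0.0264
```

Request:
play_rows(commands=[[0,0,0.06,0,0,0,0],[0,0,0,0,0,0,0],[0,0,0,0,0,0,0]])

```text
time: 21.52
eef_pos: [0.6571, 0.0375, 0.1265]
orientation: [2.494, 1.907, 0.003]
ft_force: [-3.7, -1.9, 15.2]
finger_gap: 0.0262
```

Request:
play_rows(commands=[[0,0,0.06,0,0,0,0],[0,0,0,0,0,0,0],[0,0,0,0,0,0,0]])

```text
time: 21.9
eef_pos: [0.6583, 0.0373, 0.1262]
orientation: [2.492, 1.905, 0.007]
ft_force: [-6.5, -0.9, 29.5]
finger_gap: 0.0261
```

Request:
play_rows(commands=[[0,0,-0.03,0,0,0,0],[0,0,0,0,0,0,0],[0,0,0,0,0,0,0],[0,0,0,0,0,0,0]])

```text
time: 22.4
eef_pos: [0.6579, 0.0374, 0.1263]
orientation: [2.493, 1.906, 0.006]
ft_force: [-5.4, -1.1, 21.1]
finger_gap: 0.026
```

Run:
```python
from m import *
s=get_state();p=grab_frame('wrist');save(p,'w12')
print(s['time'],s['eef_pos'],s['orientation'],s['ft_force'],s['finger_gap'])
t=grab_frame('scene');save(t,'scene12')
a=cv2.imread('pics/scene12.png')[150:300,250:430];cv2.imwrite('pics/s12c.png',cv2.resize(a,None,fx=3.8,fy=3.8,interpolation=2))
t=cv2.imread('pics/scene12.png')
print([c for c in comps(masks(dict(pixels=cv2.cvtColor(t,cv2.COLOR_BGR2RGB)))['red']) if c[1][1]>225])
```

```text
22.4 [0.6578924  0.03740909 0.12634506] [2.49270373 1.90574639 0.00557605] [-5.41914769 -1.12532128 21.12139174] 0.026007673836636356
[([326, 232, 6, 22, 94], [328.9, 242.2])]
```

View pics/w12.png

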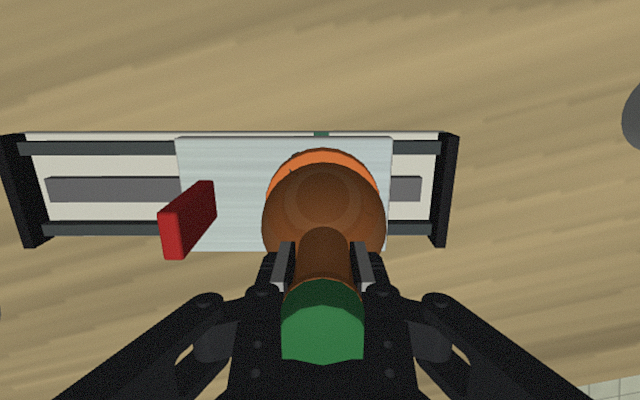

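View pics/s12c.png

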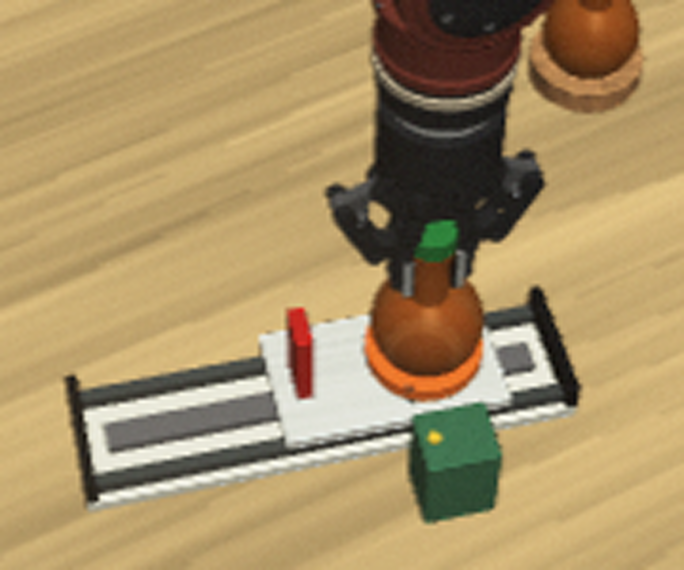

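```bash
python3 -c "
from workcell import *
s=get_state();print(s['time'],s['ft_force'],s['qd'].round(4));print(close_job())"
```

```text
22.5 [-4.87780008 -2.02070137 21.75552821] [-0.0001  0.0008 -0.0008  0.     -0.0008 -0.0007]
the job is handed in; nothing more can be done
None
```

The carrier is in the reader-station detent, and I handed the job in at 22.5 s with the arm still holding the flask pressed down in the orange ring. `close_job` reports no verdict, so I don't know how it was judged.

**What I did**
- I pinched the red tab and slid the carrier about 109 mm along the rail.
- I then took the green-stoppered flask by its neck, lifted it about 150 mm, carried it upright to the ring and lowered it in.
- I pressed until the ring hit its stop, then eased off a little. Grip was set to 80 N.

**What the last checks showed**
- **Detent:** With the fingers open around the tab, pushing back met about 7 N and pushing forward about 9 N, so the carrier sits between the two ridges. The tab's position in the scene image was the same, within 0.1 px, before and after pressing.
- **Ring:** From first contact the tool went down 16.2 mm, to a firm stop. The last reading was about 22 N upward on the tool, with the arm at rest.
- **Flask:** It stands upright in the images, and the tool is within about 2 mm of the measured ring centre. The finger gap is 26 mm, which matches the neck.

**What was uncertain**
- The image estimates of the carrier position varied between about 0.127 and 0.134 m, so I relied on the push test for the detent.
- About 5 N of sideways load remained on the tool at the end, mostly across the rail.
- The images I took gave no sign that the white-stoppered flask, the cup stack or the white disc had been touched. I made no separate measurement of them at the end.

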